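Clamp a soldering block in a notched holder

ROBOT

A 6-joint arm with a two-finger parallel gripper is mounted at the origin on a cart in front of the work surface, level with it; the furniture and walls round the work are solid. World frame = base frame: x ahead of the robot, y to its left, z up, the work surface at z = 0. Lengths are in m, angles in rad, forces in N, time in s.
With the tool pointing down it reaches from about 0.275 to 0.75 m from the base axis. Payload 10.2 kg.
Tool frame: the origin (TCP) lies midway between the tips of the shut fingers; the grasp point (between the pads) lies 19 mm behind it (env.hold_point_z is the distance from the TCP to the grasp point, in m); z points along the fingers, y is the line along which they close (so a half turn about z gives the same grasp; the last joint's range is limited). The gripper opens to 85 mm and grips with 20 to 120 N. Pads are 22 mm wide; open, the fingers measure 114 mm over their backs; the gripper's body (76 mm by 85 mm) begins 54 mm behind the grasp point. The pads swing forward as they close: fully open they stand 13 mm farther back than shut.
Start: joints at [1.077, 0.313, 1.498, -0, 1.331, -0.223], TCP at [0.14, 0.506, 0.231] pointing down, gripper open.
Joint ranges: [-2.94, 2.94], [-0.97, 2.17], [0.19, 2.56], [-1.23, 4.37], [0.02, 3.11], [-2.88, 2.88]. Speed limits (rad/s): [2.39, 2.39, 3.01, 3.14, 3.14, 3.14].

INTERFACE

Orientations are given as a unit quaternion [x, y, z, w].
In Python, from bench import env, kinematics, monitor, eyes, job gives the robot as it stands. The module is installed in compiled form; this text tells all that it offers. Calls block until the motion is done:
- env.reach(position, orientation): joint-space move of the TCP to a pose.
- env.movel(position, velocity=0.15, frame=None, guard=None): straight line of the TCP; frame=None keeps the orientation; velocity is the mean speed in m/s. With guard (N) it stops when the force on the tool has changed by that much, and returns True; else False.
- env.set_joints(angles): joint-space move.
- env.release() and env.close_gripper(effort=None): open the fingers fully, or close them until they stop; effort is the grip in N (None keeps the last).
- env.hold(seconds).
- kinematics.ik(position, orientation): joint angles nearest the present ones, or None.
- monitor.sense(): the state.
- eyes.grab_frame(name): name is "scene" or "top" or "wrist"; returns a dict with "frame" (420x560x3 uint8, red, green, blue), "mtx" (3x3 intrinsics, pixels), "view" (4x4, takes a point from world to camera coordinates). Camera axes: x right, y down, z forward; pixel columns grow to the right and rows downward; lengths in m; the calibration is good to about 2 mm. The wrist camera is an equidistant fisheye: a pixel r from the principal point sees the ray r / f radians off the axis. A picture is of the moment at which its call begins. There is no depth.
A pose or a line that the arm cannot do raises env.MotionError and nothing moves.
- job.hand_in(): hands the job in; it is judged then, once.
The state is a dict: "clock": time; "joints": joint angles; "qvel": joint speeds; "joint_efforts": joint torques, N m; "position": TCP position; "ee_rot": TCP orientation; "contact_force": force on the tool from outside, world axes, zero at the start; "ft_torque": the same for the moment, N m; "finger_gap": opening from 0.0 (shut) to 1.0 (fully open); "gripper_force": force on a finger pad.
Only numpy, scipy, OpenCV 4.12 (cv2) and the standard library are available. Lean on these libraries where they do the work, as an engineer would, in place of code of your own. Each camera call takes 0.05 s, during which the arm holds its last target. There are 200 camera calls.

TASK

Clamp the ceramic block in the notched bench holder: squeeze the red release bar against the black post of the blue carriage and keep it squeezed while you slide the carriage towards the end fence, until its spring pad has pushed the block up against the fence and is well pressed in, without ramming it onto its stop. Then let go so that the tooth drops into a notch and the pad keeps the block firmly clamped. Never force the tooth against the notches, never crush the block, and leave the pliers, the jar and the black lid where they are.

Things in the scene. Friction and masses are not known exactly. Their poses are not given: they have to be found in the camera images.
- holder: Grey base plate 92 x 330 x 10 mm, fixed to the bench, turned by up to 0.25 rad about the vertical. Origin: centre of its underside; x across, y along the slide, z up. The blue carriage slides along it to +y, towards an aluminium end fence (46 x 14 x 34 mm, with two screw heads on top).
- fence_mark (a point): Mark on the holder (x = 8, y = 112, z = 23 mm in its frame) where the end fence's inner face nominally stands. The fence itself is clamped afresh each time up to 28 mm nearer or farther along y; its true place is not measured.
- strip_mark (a point): Middle of the notched steel strip on the holder's -x side (z = 15 mm). Notches every 10 mm, 7 mm wide, 5 mm deep; the strip sits up to 5 mm either way along y, not measured. At its -y end is one long slot, in which the tooth starts; the first land after it begins 13 to 48 mm ahead of the tooth.
- carriage: Blue carriage, 40 mm long in y. Origin below its centre, at the level of the holder's underside; axes as the holder's. It starts at y = -129 to -104 mm in the holder's frame and can go to y = +49 mm. It drags with 2 N plus 60 N per m/s. Black grip post on it: x from -4 to +8 mm, 34 mm wide in y, top 107 mm high.
- pad_free (a point): On the carriage: where the centre of its rubber spring pad's face is when not pressed (8 mm in x, 49 mm ahead of the carriage's origin, 24.5 mm high; pad 26 x 18 mm). The pad gives way by up to 22 mm, with 4.2 N at the start and 9.7 N at the end, then is rigid. On letting go, the pad pushes the carriage back up to 10 mm until the tooth drops in: press it in 14 to 20 mm first.
- grip (a point): Point on the carriage midway between the post's +x face and the squeezed bar, 88 mm above the holder's underside, where the gripper's centre goes when it squeezes bar and post together along the holder's x (46 mm over both when released, 35 mm when squeezed fully; fingers from above, free height below this point 50 mm).
- bar (a point): Middle of the red release bar (round, 12 mm thick, 44 mm long in y, 88 mm high), on the -x side of the post.
- release_lever (a joint): Angle of the release lever, rad. 0: tooth home in a notch or slot; about 0.1: tooth resting on a land between notches; over 0.19: tooth clear; 0.24: squeezed fully against its stop. A spring returns it; it takes 6.5 N at the bar to start and 9 N at the end; a grip of about 25 N also holds the carriage by friction.
- block: Yellowish ceramic soldering block, 30 (x) x 68 (y) x 26 (z) mm, about 0.12 kg, lying loose on the base plate between two low guides, its length along the holder's y. Origin: centre of its underside.
- pliers: Dark flush cutters lying on the bench, 56 x 132 x 11 mm; a bystander. Origin: centre of the underside.
- paste_jar: White jar with black cap, 54 mm across, 72 mm high; a bystander. Origin: centre of the underside.
- black_lid: Dark round lid lying on the bench, 89 mm across, 12 mm high; a bystander. Origin: centre of the underside.
Not all that is in view belongs to the job. What is shaped like the block but green or orange is not meant.

How it is judged:
By the outcome, as a careful person would: the job done as asked, in the order asked, and still so for the second after the job is handed in, with the robot touching nothing.
It also fails if it takes over 61 s, if anything falls off the work surface, if the arm or the gripper's body presses on something with over 40 N, if the wrist force passes 120 N, or if a joint passes its speed limit or range.

## Working session

There is one attempt and no reset: what is moved stays moved. The work goes in short steps, each a Python script; the robot and the scene stay as the last script left them, time stands still between calls to the robot, and variables do not carry over. Pictures are saved under pics/ and viewed, at most 10 in all, crops included, and the job is handed in when it is done.

```bash
mkdir -p pics; python3 - <<'E'
from bench import env,kinematics,monitor,eyes,job
import cv2,numpy as np
fs={}
for n in("scene","top","wrist"):
    f=eyes.grab_frame(n);fs[n]=f
    cv2.imwrite(f'pics/{n}0.png',cv2.cvtColor(f["frame"],cv2.COLOR_RGB2BGR))
    np.savez(f'pics/{n}0.npz',**f)
    print(n,f["mtx"].round(1).tolist(),f["view"].round(3).tolist())
s=monitor.sense();print(s["clock"],s["position"],s["ee_rot"],env.hold_point_z)
a=[cv2.imread(f'pics/{n}0.png') for n in("scene","top")]
E
```

```text
scene [[490.1, 0.0, 276.5], [0.0, 490.1, 205.4], [0.0, 0.0, 1.0]] [[0.905, -0.424, 0.022, -0.4], [-0.229, -0.533, -0.814, 0.276], [0.357, 0.732, -0.58, 1.006], [0.0, 0.0, 0.0, 1.0]]
top [[443.1, 0.0, 283.5], [0.0, 443.1, 212.7], [0.0, 0.0, 1.0]] [[0.02, -0.999, 0.028, 0.145], [-0.996, -0.022, -0.087, 0.54], [0.088, -0.027, -0.996, 0.933], [0.0, 0.0, 0.0, 1.0]]
wrist [[325.2, 0.0, 276.1], [0.0, 325.2, 212.9], [0.0, 0.0, 1.0]] [[0.268, 0.964, -0.001, -0.525], [0.921, -0.256, 0.294, -0.038], [0.283, -0.08, -0.956, 0.38], [0.0, 0.0, 0.0, 1.0]]
0.15 [0.1403608  0.50569926 0.23088265] [ 1.34985772e-01  9.90847424e-01 -4.45575190e-04 -1.56282492e-04] 0.0187
```

View pics/scene0.png

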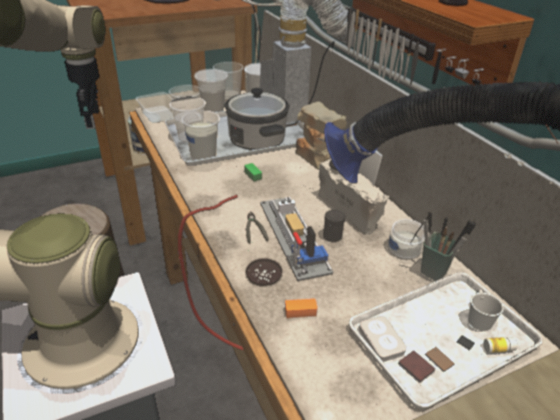

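View pics/top0.png

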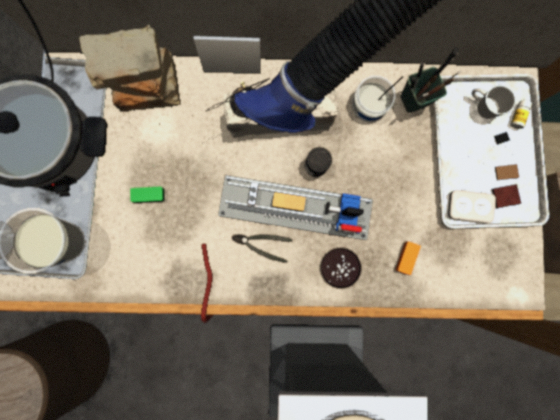

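Top view: the holder spans cols 220–370 and rows 178–236. The fence is at (252,195), the blue carriage at (350,207) and the red bar at (352,229), so +y of the holder points image-left. Candidates for the block are yellow (290,202) between the guides, green (147,195) and orange (409,258). I choose yellow. The red bar could be confused with the red cable at (207,280), but the bar is on the carriage.

```bash
cat > h.py <<'E'
import numpy as np,cv2
def ray(f,uv):
    K,V=f["mtx"],f["view"];R,t=V[:3,:3],V[:3,3]
    d=np.array([(uv[0]-K[0,2])/K[0,0],(uv[1]-K[1,2])/K[1,1],1.])
    if f.get("fish",False):
        th=np.hypot(d[0],d[1]); s=np.sin(th)/th if th>1e-9 else 1
        d=np.array([d[0]*s,d[1]*s,np.cos(th)])
    d=R.T@d; return -R.T@t,d/np.linalg.norm(d)
def onz(f,uv,z):
    o,d=ray(f,uv);return o+d*(z-o[2])/d[2]
def cross(rs):
    A=sum(np.eye(3)-np.outer(d,d) for o,d in rs);b=sum((np.eye(3)-np.outer(d,d))@o for o,d in rs)
    p=np.linalg.solve(A,b);return p,[np.linalg.norm((np.eye(3)-np.outer(d,d))@(p-o)) for o,d in rs]
def proj(f,p):
    c=f["view"][:3,:3]@p+f["view"][:3,3];K=f["mtx"]
    if f.get("fish",False):
        r=np.hypot(c[0],c[1]);th=np.arctan2(r,c[2]);c=np.array([c[0]/r*th,c[1]/r*th,1]) 
    return np.array([K[0,0]*c[0]/c[2]+K[0,2],K[1,1]*c[1]/c[2]+K[1,2]])
def load(n):
    f=dict(np.load(f'pics/{n}.npz'));f["fish"]=n.startswith("wrist");return f
def blobs(f,lo,hi,amin=30):
    m=cv2.inRange(cv2.cvtColor(f["frame"],cv2.COLOR_RGB2HSV),lo,hi)
    n,l,s,c=cv2.connectedComponentsWithStats(m)
    return [(s[i].tolist(),c[i].round(1).tolist(),cv2.minAreaRect(np.argwhere(l==i)[:,::-1].astype(np.float32))) for i in range(1,n) if s[i,4]>=amin]
COL=dict(red=((0,150,110),(5,255,255)),blue=((105,150,80),(125,255,255)),yel=((14,80,150),(28,255,255)))
def snap(name,tag):
    from bench import eyes
    f=eyes.grab_frame(name);np.savez(f'pics/{name}{tag}.npz',**f)
    cv2.imwrite(f'pics/{name}{tag}.png',cv2.cvtColor(f["frame"],cv2.COLOR_RGB2BGR));f["fish"]=name=="wrist";return f
E
python3 - <<'E'
from h import *
for n in("top0","scene0"):
    f=load(n)
    for c in COL:
        for b in blobs(f,*COL[c]): print(n,c,b[0],b[1],np.round(b[2][0]+b[2][1]+(b[2][2],),1))
f=load("top0")
for uv in [(226,178),(371,201),(364,237),(219,213)]: print(uv,onz(f,uv,.01).round(3))
print('bar',onz(f,(352,229),.09).round(3),'blk',onz(f,(290,202),.036).round(3))
t=cv2.resize(cv2.imread('pics/top0.png')[165:285,205:385],None,fx=4,fy=4,interpolation=cv2.INTER_CUBIC);cv2.imwrite('pics/c1.png',t)
E
```

```text
top0 red [341, 226, 21, 6, 88] [351.1, 228.3] [350.9 228.5  20.2   4.7   5.2]
top0 red [202, 245, 10, 72, 239] [206.3, 281.2] [206.7 280.6   8.5  71.    0.9]
top0 blue [249, 92, 13, 11, 41] [255.8, 97.1] [255.9  96.1  13.1   8.4  54.5]
top0 blue [341, 195, 18, 15, 225] [349.4, 201.6] [349.5 202.   14.   17.   90. ]
top0 blue [337, 214, 20, 12, 132] [346.5, 219.8] [346.7 221.   18.3  11.4  10.6]
top0 yel [114, 71, 12, 6, 33] [119.8, 73.2] [119.2  73.    3.9  11.4  78.7]
top0 yel [514, 108, 14, 16, 111] [520.5, 116.3] [521.4 115.8  11.4  14.5  18.4]
top0 yel [272, 192, 34, 19, 463] [288.5, 201.2] [288.5 201.2  32.6  14.2   9. ]
top0 yel [398, 241, 24, 35, 493] [409.2, 257.8] [409.2 258.1  15.9  33.7  16.5]
top0 yel [0, 300, 202, 14, 2064] [100.7, 306.2] [100.5 306.3 201.1  11.1   0.7]
top0 yel [207, 302, 337, 18, 3374] [373.5, 311.1] [375.  311.3 336.1  11.3   1.2]
scene0 red [293, 232, 9, 12, 48] [297.1, 237.4] [297.3 237.6  13.    3.6  63.4]
scene0 yel [130, 111, 59, 105, 728] [160.2, 165.1] [158.6 161.9 116.8   7.3  62.1]
scene0 yel [286, 213, 18, 17, 188] [294.3, 221.4] [294.2 221.2  19.6  10.7  60.3]
scene0 yel [186, 216, 116, 204, 2204] [245.4, 325.8] [242.5 319.1 231.3  11.4  62.4]
scene0 yel [285, 298, 33, 12, 306] [300.9, 304.0] [301.1 303.5  10.7  31.7  86.8]
scene0 yel [490, 337, 18, 14, 141] [498.0, 344.1] [498.6 343.9  13.4  16.2  84.3]
scene0 yel [435, 352, 17, 17, 107] [442.7, 360.9] [441.8 360.8  17.2   9.7  38.7]
(226, 178) [0.611 0.283 0.01 ]
(371, 201) [ 0.568 -0.036  0.01 ]
(364, 237) [ 0.488 -0.02   0.01 ]
(219, 213) [0.534 0.296 0.01 ]
bar [0.501 0.021 0.09 ] blk [0.558 0.144 0.036]
```

View pics/c1.png

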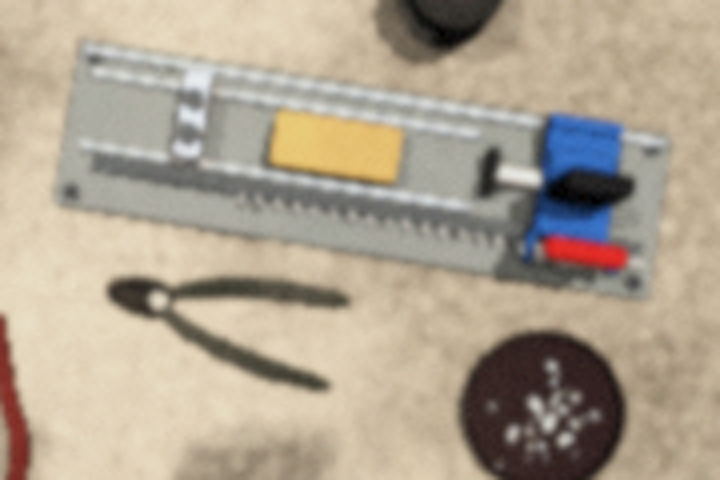

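The crop confirms the layout: yellow block in the guides, pad and blue carriage at right with post and red bar on the near side, and the fence at left. Next are two wrist views above.

```bash
cat >> h.py <<'E'
def quat(yaw,flip=False):
    a=(np.pi/2-(yaw+(np.pi if flip else 0)))/2
    return np.array([np.sin(a),np.cos(a),0,0])
E
python3 - <<'E'
from h import *
from bench import *
for fl in(0,1):
  for p in ([.52,.03,.26],[.54,.14,.26],[.52,.03,.07],[.54,.2,.07]):
    q=kinematics.ik(p,quat(-.137,fl));print(fl,p,None if q is None else np.round(q,2))
E
```

```text
0 [0.52, 0.03, 0.26] [-0.17  0.28  1.46 -0.    1.4  -0.03]
0 [0.54, 0.14, 0.26] [ 0.04  0.37  1.35 -0.    1.43  0.18]
0 [0.52, 0.03, 0.07] [-0.17  0.49  1.7  -0.    0.95 -0.03]
0 [0.54, 0.2, 0.07] [ 0.15  0.59  1.53 -0.    1.02  0.29]
1 [0.52, 0.03, 0.26] None
1 [0.54, 0.14, 0.26] None
1 [0.52, 0.03, 0.07] None
1 [0.54, 0.2, 0.07] [ 0.15  0.59  1.53 -0.    1.02 -2.85]
```

```bash
python3 - <<'E'
from h import *
from bench import *
q=quat(-.137)
env.reach([.53,.15,.26],q); snap("wrist","B")
env.movel([.5,.05,.26],velocity=.2); f=snap("wrist","A")
for n in("wristA","wristB"):
    f=load(n); print(n,ray(f,(276,212)))
    for c in COL:
        for b in blobs(f,*COL[c],100): print(c,b[0],b[1],np.round(b[2][0]+b[2][1]+(b[2][2],),1))
print(monitor.sense()["clock"])
i=np.hstack([cv2.imread(f'pics/wrist{k}.png') for k in "AB"])
E
```

```text
wristA (array([0.51009067, 0.12526352, 0.40285472]), array([-0.03940442, -0.28819042, -0.95676203]))
red [278, 197, 12, 41, 430] [283.2, 216.8] [283.5 217.   40.   11.   90. ]
blue [279, 185, 67, 34, 1314] [318.0, 200.9] [312.  201.5  33.   66.   90. ]
yel [117, 1, 17, 71, 685] [124.8, 35.0] [125.   36.1  69.5  10.8  84.4]
yel [305, 62, 27, 60, 1588] [318.0, 91.3] [318.   91.5  59.   26.   90. ]
yel [138, 157, 36, 111, 1109] [155.0, 211.3] [155.3 212.2 114.9  11.2  76.8]
yel [228, 291, 52, 26, 879] [253.3, 303.6] [253.3 303.7  50.5  17.8   9.9]
yel [181, 309, 26, 63, 501] [192.8, 341.4] [192.2 340.3  63.2   9.   71.2]
wristB (array([0.53959772, 0.22552913, 0.40274146]), array([-0.03940072, -0.28839054, -0.95670188]))
red [97, 39, 106, 40, 625] [148.7, 63.0] [150.5  63.   15.5 110.4  71.6]
red [264, 289, 10, 31, 289] [268.5, 303.8] [268.5 304.   30.    9.   90. ]
blue [266, 267, 63, 27, 1082] [303.2, 279.2] [297. 280.  62.  26.  -0.]
yel [99, 0, 15, 70, 633] [106.0, 34.4] [105.9  34.3  69.4   9.6  85.2]
yel [106, 77, 12, 32, 214] [111.6, 89.0] [112.3  92.4  30.4   9.6  81.9]
yel [291, 152, 26, 57, 1452] [303.6, 180.3] [303.5 180.   56.   25.   90. ]
yel [122, 169, 37, 111, 985] [139.1, 223.3] [139.4 224.  112.8  10.   75.4]
yel [223, 348, 46, 15, 379] [244.4, 355.2] [245.7 355.   45.   10.2   5.7]
2.8333
```

View pics/wristA.png

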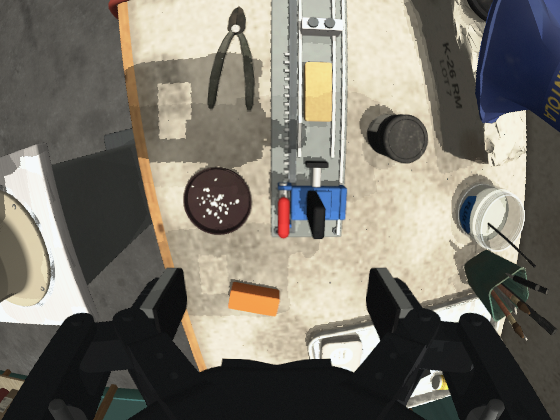

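View pics/wristB.png

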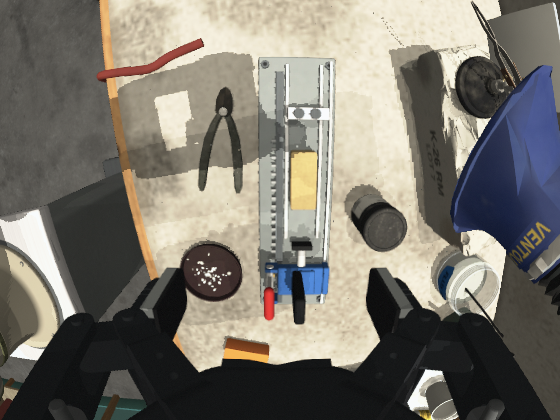

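Wrist A: bar (283,217), post top around (317,230), pad (317,164), block (318,91), fence (322,25). Wrist B: fence (308,113), block (303,180), pad (302,245), bar (268,304). The jar and lid stand clear on either side. I'll enlarge for edges.

```bash
python3 - <<'E'
from h import *
A,B=[cv2.imread(f'pics/wrist{k}.png') for k in "AB"]
r=lambda i,y,x:cv2.resize(i[y:y+75,x:x+100],None,fx=4,fy=4,interpolation=cv2.INTER_NEAREST)
cv2.imwrite('pics/c2.png',np.vstack([np.hstack([r(A,0,262),r(A,165,262)]),np.hstack([r(B,90,250),r(B,250,250)])]))
E
```

```text
(no output)
```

View pics/c2.png

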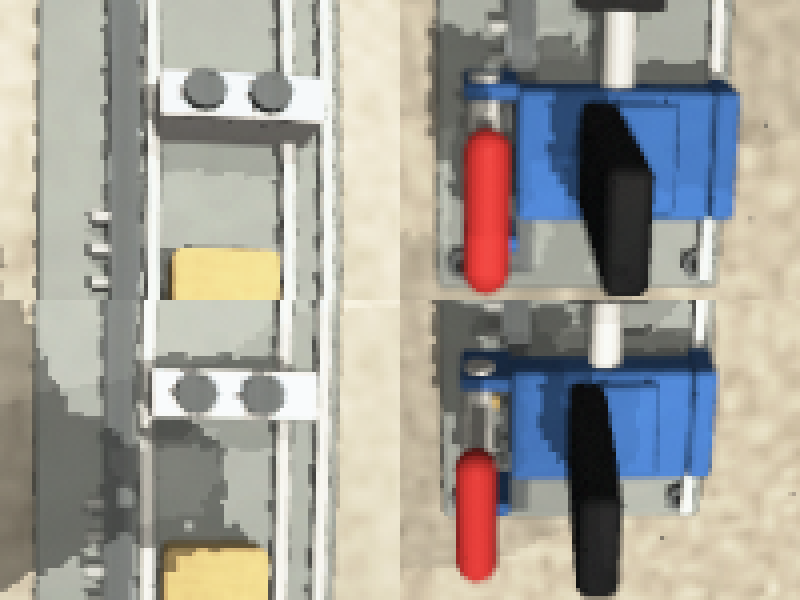

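```bash
python3 - <<'E'
from h import *
A,B,T=load("wristA"),load("wristB"),load("top0")
def tri(n,a,b):
    p,e=cross([ray(A,a),ray(B,b)]);print(n,p.round(4),np.round(e,4));return p
bar=tri('bar',(283.5,217),(268.5,304))
post=tri('post',(319.1,223.1),(299.6,312))
pf=tri('post front edge',(319.4,207.5),(300,300));pb=tri('post back',(318.9,238.7),(299.1,324))
fl=tri('fenceL',(302,29.2),(288,119.5));fr=tri('fenceR',(342.5,30.7),(329.5,120))
b1=tri('block+y',(318.5,62),(304,152));b0=tri('block-y',(318.5,122),(304,209))
# holder frame
c=[onz(B,u,.01) for u in((258.5,57.5),(336,57.5))]+[onz(A,u,.01) for u in((271.5,236.5),(340,236.5))]
print(np.round(c,4))
y=(c[0]+c[1]-c[2]-c[3])/2;print('len',np.linalg.norm(y));yaw=np.arctan2(-y[0],y[1]);print('yaw',yaw)
O=np.mean(c,0);O[2]=0
R=np.array([[np.cos(yaw),-np.sin(yaw),0],[np.sin(yaw),np.cos(yaw),0],[0,0,1]])
print('O',O)
for n in 'bar post pf pb fl fr b1 b0'.split(): print(n,(R.T@(globals()[n]-O)).round(4))
for z in(.088,.09,.094): print('bar top cam',z,(R.T@(onz(T,(350.9,228.5),z)-O)).round(4))
for n,u in(('fl',(302,29.2)),('fr',(342.5,30.7))): print(n,'A z.044',(R.T@(onz(A,u,.044)-O)).round(4))
for n,u in(('fl',(288,119.5)),('fr',(329.5,120))): print(n,'B z.044',(R.T@(onz(B,u,.044)-O)).round(4))
np.savez('hold.npz',O=O,R=R,yaw=yaw)
E
```

```text
bar [0.5039 0.0253 0.0914] [0.0002 0.0002]
post [0.5377 0.0187 0.1051] [0.0002 0.0002]
post front edge [0.5396 0.0343 0.1049] [0.0001 0.0001]
post back [0.5356 0.0031 0.1063] [0.0004 0.0004]
fenceL [0.5521 0.2199 0.0407] [0. 0.]
fenceR [0.5972 0.2141 0.0414] [0.0005 0.0005]
block+y [0.5656 0.1809 0.035 ] [0. 0.]
block-y [0.5577 0.1123 0.0295] [0.0003 0.0003]
[[ 0.5287  0.2992  0.01  ]
 [ 0.6205  0.2887  0.01  ]
 [ 0.4836 -0.0251  0.01  ]
 [ 0.5725 -0.0378  0.01  ]]
len 0.3287306554672978
yaw -0.1421088072143102
O [0.55134809 0.13123721 0.        ]
bar [-0.032  -0.1116  0.0914]
post [ 0.0024 -0.1133  0.1051]
pf [ 0.0021 -0.0976  0.1049]
pb [ 0.0026 -0.1291  0.1063]
fl [-0.0118  0.0879  0.0407]
fr [0.0337 0.0886 0.0414]
b1 [0.007  0.0511 0.035 ]
b0 [ 0.0089 -0.0178  0.0295]
bar top cam 0.088 [-0.0335 -0.1147  0.088 ]
bar top cam 0.09 [-0.0337 -0.1144  0.09  ]
bar top cam 0.094 [-0.034  -0.1137  0.094 ]
fl A z.044 [-0.0121  0.087   0.044 ]
fr A z.044 [0.0327 0.0879 0.044 ]
fl B z.044 [-0.0119  0.0879  0.044 ]
fr B z.044 [0.0337 0.0885 0.044 ]
```

```bash
cat >> h.py <<'E'
H=np.load('hold.npz') 
def W(x,y,z): return H["O"]+H["R"]@np.array([x,y,z])
def st():
    from bench import monitor
    s=monitor.sense();F=H["R"].T@s["contact_force"];p=H["R"].T@(s["position"]-H["O"])
    print("t%.2f p(mm) %s F %s gap %.3f gf %.1f"%(s["clock"],(p*1e3).round(1),F.round(2),s["finger_gap"],s["gripper_force"]));return s,F,p
E
python3 - <<'E'
from h import *
from bench import *
T,A,B=load("top0"),load("wristA"),load("wristB")
h=lambda p:(H["R"].T@(p-H["O"])).round(3)
print('jar',h(onz(T,(318,162),.072)),h(onz(A,(403,138),.072)),'lid',h(onz(A,(218,201),.012)),'pliers',h(onz(A,(245,60),.011)))
q=quat(float(H["yaw"])); y=-.1125
env.reach(W(-.0095,y,.15),q)
st()
print(env.movel(W(-.0095,y,.066),velocity=.08,guard=8))
st()
env.close_gripper(28); env.hold(.3)
st()
f=snap("wrist","C")
E
```

```text
jar [ 0.093 -0.03   0.072] [ 0.095 -0.029  0.072] lid [-0.112 -0.116  0.012] pliers [-0.077  0.057  0.011]
t3.38 p(mm) [  -9.1 -111.8  151. ] F [-0.19  0.01  0.9 ] gap 0.999 gf 0.0
False
t4.58 p(mm) [  -9.2 -112.5   66.5] F [-0.84 -0.98 -0.03] gap 0.996 gf 0.0
t5.40 p(mm) [  -9.2 -112.4   66.3] F [1.43 2.13 5.54] gap 0.406 gf 32.6
```

View pics/wristC.png

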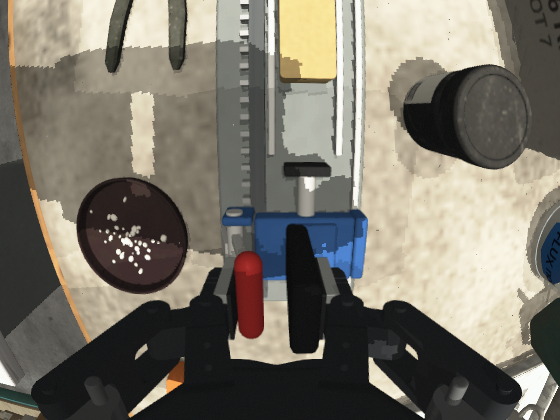

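Wrist C: both fingers are on the bar (250,295) and post (300,290). The gap is about 34.5 mm, so it is fully squeezed. Now I slide, stepping near the expected contact.

```bash
python3 - <<'E'
from h import *
from bench import *
y0=-.1125
for d in(.03,.06,.074):
    print(env.movel(W(-.0095,y0+d,.066),velocity=.04,guard=25)); st()
for d in np.arange(.076,.0931,.002):
    if env.movel(W(-.0095,y0+d,.066),velocity=.02,guard=25): print("guard");break
    st()
snap("wrist","D")
E
```

```text
False
t6.35 p(mm) [ -9.3 -82.6  66.3] F [2.09 0.23 6.13] gap 0.402 gf 32.3
False
t7.25 p(mm) [ -9.4 -52.7  66.3] F [ 1.28 -0.57  6.3 ] gap 0.404 gf 32.0
False
t7.75 p(mm) [ -9.4 -38.6  66.4] F [1.41 0.42 6.15] gap 0.404 gf 31.9
t8.00 p(mm) [ -9.4 -36.8  66.3] F [ 0.35 -1.22  6.61] gap 0.406 gf 31.8
t8.25 p(mm) [ -9.4 -34.9  66.4] F [ 0.08 -1.88  7.08] gap 0.403 gf 31.7
t8.50 p(mm) [ -9.4 -32.9  66.3] F [ 0.73 -1.81  7.16] gap 0.404 gf 31.7
t8.75 p(mm) [ -9.4 -30.9  66.3] F [ 0.35 -1.66  7.14] gap 0.402 gf 31.7
t9.00 p(mm) [ -9.4 -28.9  66.3] F [-0.13 -1.78  7.95] gap 0.405 gf 31.7
t9.25 p(mm) [ -9.4 -27.2  66.3] F [ 0.02 -3.35  7.07] gap 0.403 gf 31.6
t9.50 p(mm) [ -9.5 -25.4  66.3] F [ 0.02 -5.05  8.06] gap 0.399 gf 31.4
t9.75 p(mm) [ -9.4 -23.5  66.4] F [ 0.62 -6.19  8.87] gap 0.401 gf 31.4
t10.00 p(mm) [ -9.5 -21.6  66.3] F [-0.14 -6.5   7.4 ] gap 0.404 gf 31.3
```

View pics/wristD.png

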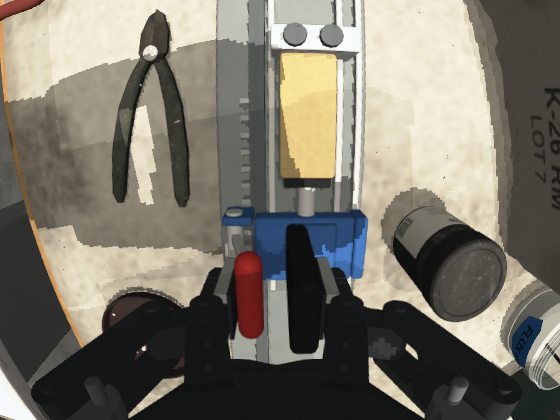

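Wrist D: the block is against the fence (row 52), the pad (305,183) is being pressed, and the grip hasn't slipped. Force puts contact at about y = -28 mm and geometry at -28.8, so I press to about -12.

```bash
python3 - <<'E'
from h import *
from bench import *
for y in np.arange(-.0185,-.0119,.002).tolist()+[-.0118]:
    if env.movel(W(-.0095,y,.066),velocity=.02,guard=25): print("guard");break
    st()
env.hold(.3);s,F,p=st()
E_=snap("wrist","E"); h=lambda q:(H["R"].T@(q-H["O"])*1e3).round(1)
for n in("wristC","wristD","wristE"):
    f=load(n);g=cv2.cvtColor(f["frame"],cv2.COLOR_RGB2HSV)
    yc=[b for b in blobs(f,*COL['yel'],1000) if 270<b[1][0]<340]; s=yc[0][0]
    col=f["frame"][150:235,320].mean(1).astype(int)
    print(n,s,'blk-y',h(onz(f,(308,s[1]+s[3]),.036)),'blk+y',h(onz(f,(308,s[1]),.036)),col.tolist())
E
```

```text
t10.30 p(mm) [ -9.5 -19.7  66.3] F [-1.25 -6.93  8.61] gap 0.405 gf 31.3
t10.55 p(mm) [ -9.5 -17.7  66.3] F [-0.77 -7.61  7.58] gap 0.401 gf 31.2
t10.80 p(mm) [ -9.4 -15.8  66.4] F [-0.73 -7.89  9.06] gap 0.399 gf 31.2
t11.05 p(mm) [ -9.5 -13.9  66.3] F [-0.75 -8.53  9.02] gap 0.404 gf 31.1
t11.30 p(mm) [ -9.5 -13.3  66.3] F [-0.86 -8.88  8.54] gap 0.405 gf 31.1
t11.60 p(mm) [ -9.5 -13.3  66.3] F [-1.25 -9.36  8.61] gap 0.402 gf 31.1
wristC [279, 0, 58, 79, 4396] blk-y [  7.3 -17.1  36. ] blk+y [ 7.5 27.8 36. ] [179, 178, 178, 178, 178, 179, 144, 121, 108, 104, 105, 104, 43, 19, 21, 20, 24, 47, 54, 53, 53, 54, 53, 53, 51, 51, 72, 128, 153, 161, 178, 177, 178, 178, 156, 102, 102, 102, 102, 103, 102, 103, 103, 102, 103, 103, 102, 104, 104, 103, 103, 103, 103, 103, 103, 102, 103, 104, 103, 104, 90, 75, 59, 50, 50, 51, 51, 58, 71, 77, 81, 83, 82, 65, 58, 67, 77, 79, 81, 80, 81, 81, 82, 81, 81]
wristD [280, 53, 57, 125, 6342] blk-y [ 7.6 20.3 36. ] blk+y [ 7.  87.9 36. ] [190, 190, 190, 191, 192, 193, 194, 195, 195, 195, 195, 195, 195, 194, 193, 195, 195, 196, 196, 196, 196, 193, 194, 192, 193, 193, 193, 176, 75, 44, 51, 51, 52, 51, 50, 50, 47, 53, 72, 82, 92, 101, 101, 101, 101, 101, 102, 101, 102, 101, 101, 101, 101, 102, 101, 102, 101, 101, 101, 101, 101, 93, 67, 46, 48, 49, 49, 55, 67, 74, 76, 78, 79, 62, 56, 64, 74, 76, 77, 77, 77, 77, 79, 77, 79]
wristE [280, 67, 57, 126, 6024] blk-y [ 7.8 20.2 36. ] blk+y [ 6.9 88.4 36. ] [193, 194, 195, 196, 195, 195, 194, 193, 193, 192, 193, 194, 193, 193, 191, 191, 190, 190, 191, 192, 193, 194, 194, 195, 195, 195, 195, 195, 194, 194, 194, 195, 195, 195, 196, 195, 194, 193, 193, 193, 192, 192, 156, 63, 47, 44, 33, 29, 30, 29, 28, 31, 62, 92, 101, 101, 102, 101, 102, 101, 101, 94, 66, 49, 48, 48, 49, 55, 69, 74, 77, 79, 79, 62, 55, 65, 73, 76, 77, 78, 77, 77, 78, 78, 78]
```

```bash
python3 - <<'E'
from h import *
from bench import *
h=lambda q:(H["R"].T@(q-H["O"])*1e3).round(1)
C=load("wristC")
for r in(161,162,163): print(r,h(onz(C,(308,r),.0335)))
print(env.movel(W(-.0095,-.0095,.066),velocity=.02,guard=25)); env.hold(.3); st()
f=snap("wrist","F");s=[b for b in blobs(f,*COL['yel'],1000) if 270<b[1][0]<340][0][0]
print(s,h(onz(f,(308,s[1]+s[3]),.036)),f["frame"][205:218,320].mean(1).astype(int))
# compression: block edge seen relative to camera in C vs now
o=lambda g:ray(g,(276,212))[0]
print('cam travel',h(o(f))-h(o(C)))
E
```

```text
161 [  8.  -61.5  33.5]
162 [  8.  -62.   33.5]
163 [  8.  -62.6  33.5]
False
t12.22 p(mm) [ -9.5 -11.   66.3] F [-0.57 -8.94  8.75] gap 0.399 gf 31.1
[280, 72, 57, 125, 5741] [ 7.8 20.3 36. ] [ 39  79  99 102 102  98  89  65  48  48  49  49  56]
cam travel [-1.000e-01  1.018e+02 -2.000e-01]
```

Pad press is about 17–18 mm by geometry, within 14–20. Letting go.

```bash
python3 - <<'E'
from h import *
from bench import *
env.release(); env.hold(.5); st()
snap("wrist","G")
s,F,p=st()
env.movel(W(-.0095,p[1],.2),velocity=.12); env.hold(.3); st()
f=snap("wrist","H")
h=lambda q:(H["R"].T@(q-H["O"])*1e3).round(1)
for c,z in(('red',.094),('yel',.036),('blue',.04)):
    for b in blobs(f,*COL[c],150): 
        if 250<b[1][0]<350: print(c,b[0],h(onz(f,b[1],z)))
G=cv2.imread('pics/wristG.png')[0:400,150:450];Hh=cv2.imread('pics/wristH.png')[0:400,150:450]
cv2.imwrite('pics/c3.png',np.hstack([G,Hh]))
E
```

```text
t13.32 p(mm) [-9.5 -9.5 66. ] F [-0.14 -0.45  0.18] gap 0.998 gf 0.0
t13.37 p(mm) [-9.5 -9.5 66. ] F [0.78 0.28 0.66] gap 1.003 gf 0.0
t14.93 p(mm) [ -9.5  -9.5 199.8] F [-0.1   0.22 -0.28] gap 0.995 gf 0.0
yel [278, 93, 33, 69, 1770] [ 5.9 61.1 36. ]
blue [264, 178, 67, 39, 1994] [ 12.  -10.4  40. ]
```

View pics/c3.png

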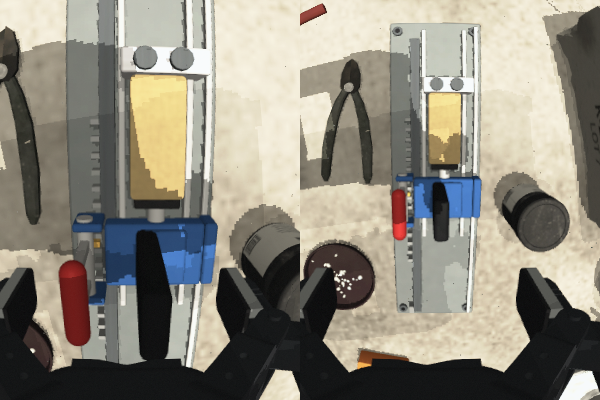

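```bash
python3 - <<'E'
from h import *
h=lambda q:(H["R"].T@(q-H["O"])*1e3).round(1)
G,f,C=load("wristG"),load("wristH"),load("wristC")
for n in(G,f,C):
    for b in blobs(n,(0,150,80),(6,255,255),150): print('red',b[0],b[1],h(onz(n,b[1],.0925)))
rb=lambda n:min((b for b in blobs(n,(0,150,80),(6,255,255),150) if 180<b[1][1]<340 and 200<b[1][0]<280),key=lambda b:-b[0][4])[1]
p,e=cross([ray(G,rb(G)),ray(f,rb(f))]);print('bar',h(p),np.round(e,4))
A=load("wristA")
pg=h(onz(f,(290,225),.107));print('post~',pg)
for n in(A,f): 
  for b in blobs(n,*COL['blue'],600):
    if b[1][0]<360:print('blue front',b[0],h(onz(n,(310,b[0][1]),.038)))
E
```

```text
red [0, 0, 54, 33, 490] [26.8, 15.1] [-120.   121.7   92.5]
red [209, 260, 31, 86, 2006] [224.4, 302.1] [-31.7  -9.4  92.5]
red [63, 4, 113, 56, 859] [118.8, 34.7] [-138.4  141.4   92.5]
red [242, 190, 14, 50, 635] [248.6, 214.2] [-32.  -12.1  92.5]
red [234, 251, 30, 87, 2107] [249.2, 293.6] [ -20.6 -108.    92.5]
bar [-32.9 -14.4  84.9] [0.0002 0.0002]
post~ [  0.9 -16.2 107. ]
blue front [279, 185, 67, 34, 1314] [ -0.4 -90.   38. ]
blue front [264, 178, 67, 39, 1994] [22.6  7.1 38. ]
```

The bar is back at x = -32 mm, its released position, so the tooth is home. The carriage sits at about -15 mm, leaving the pad about 13 mm pressed, and the block is at the fence.

```bash
python3 -c "
from bench import job
print(job.hand_in())"
```

```text
the job is handed in; nothing more can be done
None
```

I handed the job in after about 15 s of robot time: the block is against the fence, the pad is holding it about 13 mm pressed in, and the bar's position shows the tooth home in a notch; the hand-in returned no verdict.

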